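Level the scale stand

ROBOT

A 6-joint arm with a two-finger parallel gripper is mounted at the origin on a cart in front of the work surface, level with it; the furniture and walls round the work are solid. World frame = base frame: x ahead of the robot, y to its left, z up, the work surface at z = 0. Lengths are in mm, angles in degrees, forces in N, time in s.
With the tool pointing down it reaches from about 325 to 900 mm from the base axis. Payload 6.1 kg.
Tool frame: the origin (TCP) lies on the centre line of the jaws, within the pads' length; the fingertips stand 19 mm ahead of it and the grasp point (between the pads) is the TCP; z points along the fingers, x is the direction in which the jaws open and shut, and the axes are right-handed (so a half turn about z gives the same grasp; the last joint's range is limited). The gripper opens to 85 mm and grips with 20 to 120 N. Pads are 22 mm wide; open, the fingers measure 114 mm over their backs; the gripper's body (76 mm by 85 mm) begins 54 mm behind the grasp point. The pads swing forward as they close: fully open they stand 13 mm farther back than shut.
Start: joints at [-76.037, 12.628, 87.462, -0, 79.91, -7.225], TCP at [225.886, -582.745, 250.3] pointing down, gripper open.
Joint ranges: [-170.65, 170.65], [-52.31, 119.04], [5.05, 147.46], [-71.25, 251.25], [11.57, 151.72], [-153.62, 153.62]. Speed limits (degrees/s): [147.25, 147.25, 172.46, 180, 180, 180].

INTERFACE

Orientations are given as [roll, pitch, yaw] about the fixed x, y, z axes, in that order (R = Rz(yaw) Ry(pitch) Rx(roll)).
In Python, from workcell import robot gives the robot as it stands.
- The arm moves only by the tool step_arm, never from a script. Its argument "commands" is a list of rows, each a list of 3 entries, a list of its own where there are three numbers: the shift along the tool's x, y, z in m, then the turn, a rotation vector about the tool's x, y, z in rad, then the finger opening in m, from 0 to 0.0854. A call has 1 to 20 rows; each row is the pose to reach, as a shift and turn from the pose commanded when the call began, along the tool's axes at that moment; what a row does not reach only later rows make up. A row lasts 1/10 s, in which the tool goes at most 50 mm and 8.59 degrees, less where a joint would pass 70% of its speed; a pose out of reach is approached as far as the arm can. A call with a gripper value outside its range is refused whole. The fingers move at their own pace and stop on an object; "grip_force" is the grip in N (left out, the last holds). Time passes only in rows, so rows that repeat a pose let the fingers close. It gives the time, the measured TCP pose, the force and the opening at its end, in the units of the state.
- robot.observe(): the state, without advancing time (a new reading comes with each control period).
- robot.camera(name): name is "scene" or "top" or "wrist"; returns a dict with "image" (384x512x3 uint8, red, green, blue), "camera_matrix" (3x3 intrinsics, pixels), "extrinsics" (4x4, takes a point from camera to world coordinates). Camera axes: x right, y down, z forward; pixel columns grow to the right and rows downward; lengths in mm; the calibration is good to about 2 mm. The wrist camera is an equidistant fisheye: a pixel r from the principal point sees the ray r / f radians off the axis. A picture is of the moment at which its call begins. There is no depth.
- robot.sign_off(): hands the job in, once; it reports no verdict.
The state is a dict: "clock": time; "q": joint angles; "qd": joint speeds; "joint_efforts": joint torques, N m; "eef_pos": TCP position; "tool_rot": TCP orientation; "ft_force": force on the tool from outside, world axes, zero at the start; "torque": the same for the moment, N m; "grip_width": finger opening in mm.
Only numpy, scipy, OpenCV 4.12 (cv2) and the standard library are available. Lean on these libraries where they do the work, as an engineer would, in place of code of your own. Each camera call takes 0.05 s, during which the arm holds its last target.

TASK

The heavy plate that the pocket scale stands on rocks, because the foot under its wing screw hangs clear of the bench. From above, turn the wing screw clockwise, by less than half a turn, until its bar lies in line with the two index lines on its collar, so that all four feet press on the bench; not much farther, or other feet lift. Leave the stand flat where it is and let go.

Things in the scene. Friction and masses are not known exactly. Their poses are not given: they have to be found in the camera images.
- stand: Grey plate 180 x 240 x 12 mm, 2.5 kg, loose, pocket scale fixed on it (top at z = 54 mm). Origin: centre of its outline at bench height; x along the 180 mm side, y along the 240 mm side, z up. Plate top at z = 30 mm. Feet at (+-60, +-90) mm: three plain ones under round steel caps 24 mm across, 35 mm high, and the screw foot at (-60, -90) under the wing screw, on a dark 60 mm collar.
- wing_screw (a joint): Upright steel bar 40 x 12 mm, z = 55 to 84 mm, turning at constant height at (-60, -90) mm in the stand's frame. Pinch its 12 mm. Rad, 0 to 2.6, grows clockwise from above, starts at 0.1 to 0.65; bar's yaw in the stand's frame = 1.5 - value. Foot sinks 6 mm per rad, meets the bench at 1.05; at 1.5 (bar on the white lines) all feet bear; past 1.8 others begin to lift. Stiff, 0.1 N m; stays put.
- screw_foot: Black rubber foot 24 mm across on a threaded spindle under the wing screw, with a springy pad (1.8 N per mm). Goes up and down with the screw. Origin: on the screw's axis, underside of the unloaded pad.
- right_foot: Plain black rubber foot 24 mm across under the stand at (60, -90) mm, 18 mm tall. Origin: centre of its underside.
- left_foot: Plain black rubber foot as above, under the stand at (-60, 90) mm. Origin: centre of its underside.

How it is judged:
By the outcome, as a careful person would: the job done as asked, in the order asked, and still so for the second after the job is handed in, with the robot touching nothing.
It also fails if it takes over 32 s, if anything falls off the work surface, if the arm or the gripper's body presses on something with over 40 N, if the wrist force passes 120 N, or if a joint passes its speed limit or range.

## Working session

There is one attempt and no reset: what is moved stays moved. The work goes in short steps, Python scripts to look and compute and a tool call to move; the robot and the scene stay as the last step left them, time stands still between calls to the robot, and variables do not carry over. Pictures are saved under pics/ and viewed, and the job is handed in when it is done.

Besides the shell and the picture viewer there is one more tool, called in YAML: its name, and indented under it one key for each argument. step_arm: Moves the arm, as the interface text tells. Its arguments: {"type":"object","properties":{"commands":{"type":"array","items":{"type":"array"}},"grip_force":{"type":"number"}},"required":["commands"]}

```bash
mkdir -p pics && ls
cat > h.py <<'E'
import numpy as np, cv2
from workcell import robot
def shot(name,fn):
    c=robot.camera(name); cv2.imwrite(fn,cv2.cvtColor(c["image"],cv2.COLOR_RGB2BGR))
    np.savez(fn.replace('.png','.npz'),**{k:np.array(v) for k,v in c.items()}); return c
def ray(c,u,v,z):
    K=np.array(c["camera_matrix"]);T=np.array(c["extrinsics"])
    d=np.linalg.inv(K)@[u,v,1]; d=T[:3,:3]@d; o=T[:3,3]
    return o+d*(z-o[2])/d[2]
def proj(c,p):
    K=np.array(c["camera_matrix"]);T=np.array(c["extrinsics"])
    q=T[:3,:3].T@(np.array(p)-T[:3,3]); q=K@q; return q[:2]/q[2]
E
python3 - <<'E'
from h import *
print(robot.observe())
for n in ["top","scene"]:
    c=shot(n,f"pics/{n}0.png"); print(c["camera_matrix"],c["extrinsics"])
E
```

```text
pics
{'clock': 0.0, 'q': array([-7.60362352e+01,  1.26763818e+01,  8.75266858e+01,  1.60478198e-04,
        7.99117784e+01, -7.22639040e+00]), 'qd': array([-0.03965335, -0.01023282,  0.0300362 ,  0.00051921,  0.01533976,
        0.07331348]), 'joint_efforts': array([ 2.04175371e-04, -4.96893704e+01, -3.89395416e+01, -3.36941785e-04,
        1.07988887e-02,  2.08719604e-05]), 'eef_pos': array([ 225.7561577 , -582.1760593 ,  249.17839297]), 'tool_rot': array([-1.79985397e+02,  1.13913835e-01, -6.88098585e+01]), 'ft_force': array([-0.30456673, -0.09645947,  0.49769759]), 'torque': array([-0.0184144 ,  0.00323846,  0.00355915]), 'grip_width': 85.84397260159368}
[[366.59395154   0.         255.38035173]
 [  0.         366.59395154 193.72598397]
 [  0.           0.           1.        ]] [[ 2.92991021e-02 -9.95069626e-01  9.47523175e-02  5.21483363e+02]
 [-9.99524594e-01 -2.82554757e-02  1.23375081e-02  2.63444070e+01]
 [-9.59940781e-03 -9.50687496e-02 -9.95424424e-01  9.17153273e+02]
 [ 0.00000000e+00  0.00000000e+00  0.00000000e+00  1.00000000e+00]]
[[376.86502652   0.         257.08616791]
 [  0.         376.86502652 189.57150126]
 [  0.           0.           1.        ]] [[-7.65120182e-01 -4.73930222e-01  4.35868387e-01  2.28848828e+02]
 [-6.43887315e-01  5.63668663e-01 -5.17384541e-01  4.66338581e+02]
 [-4.81181228e-04 -6.76511480e-01 -7.36431929e-01  6.86579154e+02]
 [ 0.00000000e+00  0.00000000e+00  0.00000000e+00  1.00000000e+00]]
```

View pics/top0.png

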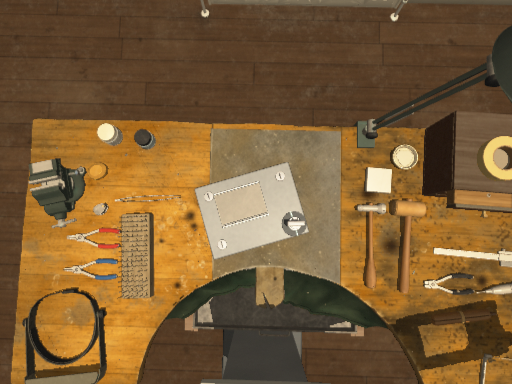

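View pics/scene0.png

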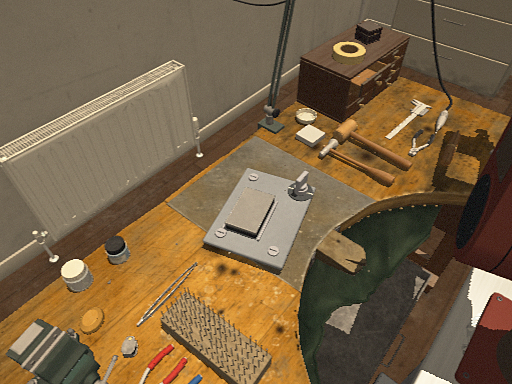

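Run:
```python
import cv2
a=cv2.imread('pics/top0.png')
print(a.shape)
cv2.imwrite('pics/top0_a.png',cv2.resize(a[130:330,180:420],None,fx=3,fy=3,interpolation=cv2.INTER_CUBIC)[:600,:720])
```

```text
(384, 512, 3)
```

Run:
```python
import cv2
a=cv2.imread('pics/top0.png')
cv2.imwrite('pics/top0_b.png',cv2.resize(a[155:265,185:320],None,fx=5,fy=5,interpolation=cv2.INTER_CUBIC))
```

```text
(no output)
```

View pics/top0_b.png

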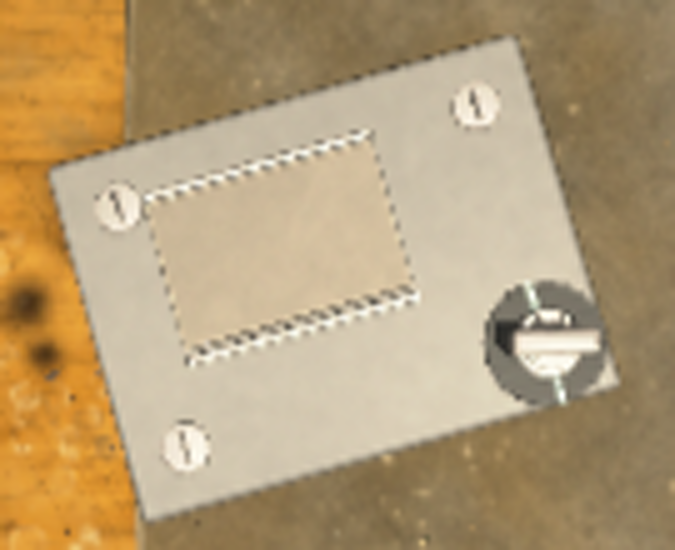

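The top view shows the plate with its collar and wing screw at about px (294,223). The caps are at about px (280,176), (209,196) and (222,244). I'll measure these next.

Run:
```python
from h import *
c=dict(np.load('pics/top0.npz'))
P=lambda x,y,z: ray(c,185+(x+.5)/5-.5,155+(y+.5)/5-.5,z)
rf=P(475,106,35);df=P(118,207,35);lf=P(186,446,35);sc=P(546,343,36)
print(rf,df,lf,sc)
# corners at z=30
cs=[P(512,37,30),P(50,170,30),P(148,520,30),P(617,383,30)]
print(cs, [np.linalg.norm(cs[i]-cs[(i+1)%4]) for i in range(4)], np.mean(cs,0))
print(np.linalg.norm(rf-df),np.linalg.norm(df-lf),np.linalg.norm(lf-rf))
ang=lambda v: np.degrees(np.arctan2(v[1],v[0]))
print(ang(df-lf),ang(df-rf)-90,ang(cs[0]-cs[3]),ang(cs[1]-cs[2]),ang(cs[1]-cs[0])-90,ang(cs[2]-cs[3])-90)
# bar top at z 84
a=P(600,341,84);b=P(516,344,84);print('bar',a,b,ang(b-a),np.linalg.norm(a-b),(a+b)/2)
# blob masks of bar
```

```text
[650.81146271 -20.20630041  35.        ] [596.69061202 151.20374591  35.        ] [483.0895118  113.93137639  35.        ] [537.12152946 -56.74998531  36.        ]
[array([686.15508532, -37.79183102,  30.        ]), array([614.27290789, 185.85377333,  30.        ]), array([447.23238   , 131.29010159,  30.        ]), array([519.05039123, -91.78092533,  30.        ])] [np.float64(234.91360917293147), np.float64(175.72629920470752), np.float64(234.3469858799473), np.float64(175.6097978188684)] [566.67769111  46.89277964  30.        ]
179.75113478977633 119.55935555709907 214.76398476650863
18.16459438915772 17.522942924610987 17.90488958441269 18.089590340317972 17.817981081091077 17.846031300423974
bar [537.88388153 -76.61335967  84.        ] [535.42274983 -38.66876417  84.        ] 93.71107426004713 38.024327696597005 [536.65331568 -57.64106192  84.        ]
```

```bash
cat >> h.py <<'E'
from scipy.spatial.transform import Rotation as Ro
def rel(cur_p,cur_rpy,p,rpy):
    A=Ro.from_euler('xyz',cur_rpy,degrees=True);B=Ro.from_euler('xyz',rpy,degrees=True)
    return A.inv().apply(np.array(p)-np.array(cur_p))/1000,(A.inv()*B).as_rotvec()
E
python3 - <<'E'
from h import *
print(rel([225.886,-582.745,250.3],[180,0,-68.81],[537,-57.3,200],[180,0,3.7]))
E
```

```text
(array([-0.3774622 , -0.48000694,  0.0503    ]), array([-1.36007560e-32,  1.54983736e-16, -1.26553824e+00]))
```

step_arm:
  commands:
    - [[-0.027,-0.0343,0.0],[0,0,-0.09],0.06]
    - [[-0.054,-0.0686,0.0],[0,0,-0.18],0.06]
    - [[-0.081,-0.103,0.0],[0,0,-0.27],0.06]
    - [[-0.108,-0.137,0.0],[0,0,-0.36],0.06]
    - [[-0.135,-0.171,0.0],[0,0,-0.45],0.06]
    - [[-0.162,-0.206,0.0],[0,0,-0.54],0.06]
    - [[-0.189,-0.24,0.01],[0,0,-0.63],0.06]
    - [[-0.216,-0.274,0.015],[0,0,-0.72],0.06]
    - [[-0.243,-0.309,0.02],[0,0,-0.81],0.06]
    - [[-0.27,-0.343,0.03],[0,0,-0.9],0.06]
    - [[-0.297,-0.377,0.035],[0,0,-0.99],0.06]
    - [[-0.323,-0.411,0.04],[0,0,-1.08],0.06]
    - [[-0.35,-0.445,0.045],[0,0,-1.17],0.06]
    - [[-0.3775,-0.48,0.05],[0,0,-1.2655],0.06]
    - [[-0.3775,-0.48,0.05],[0,0,-1.2655],0.06]
    - [[-0.3775,-0.48,0.05],[0,0,-1.2655],0.06]

```text
clock: 1.7
eef_pos: [536.8, -56.2, 199.6]
tool_rot: [-180.0, 0.1, 3.8]
ft_force: [-0.7, 0.2, -0.2]
grip_width: 59.7
```

Run:
```python
from h import *
o=robot.observe();print({k:np.round(o[k],2) for k in ['clock','eef_pos','tool_rot','ft_force','grip_width']})
c=shot("wrist","pics/w1.png");print(c["camera_matrix"],c["extrinsics"])
a=cv2.imread('pics/w1.png');cv2.imwrite('pics/w1b.png',cv2.resize(a,(800,600),interpolation=cv2.INTER_CUBIC))
```

```text
{'clock': np.float64(1.7), 'eef_pos': array([536.78, -56.2 , 199.57]), 'tool_rot': array([-1.7999e+02,  9.0000e-02,  3.8200e+00]), 'ft_force': array([-0.66,  0.21, -0.23]), 'grip_width': np.float64(59.73)}
[[297.31863964   0.         261.61114222]
 [  0.         297.31863964 192.66276947]
 [  0.           0.           1.        ]] [[ 9.97753345e-01  6.42580462e-02  1.89516782e-02  5.30054474e+02]
 [ 6.69467149e-02 -9.45634511e-01 -3.18266413e-01  2.55620705e+01]
 [-2.52981693e-03  3.18820130e-01 -9.47811861e-01  3.24004244e+02]
 [ 0.00000000e+00  0.00000000e+00  0.00000000e+00  1.00000000e+00]]
```

View pics/w1b.png

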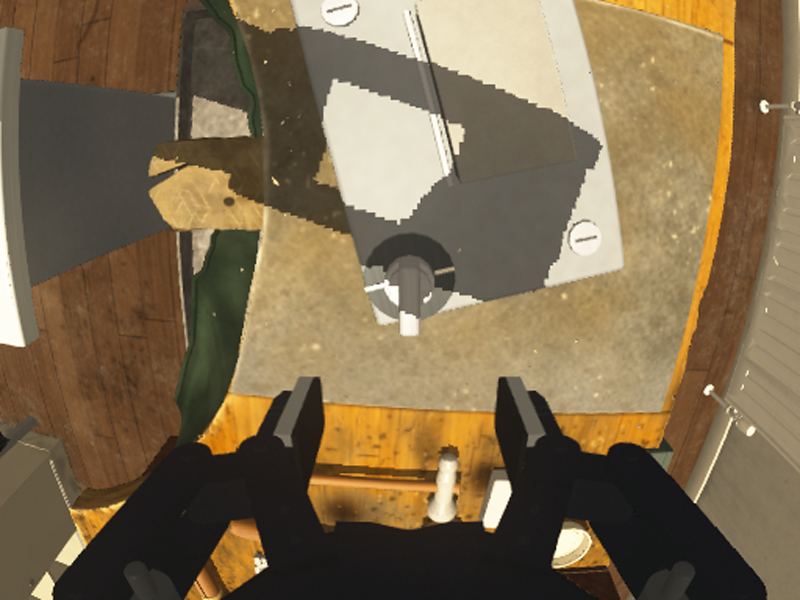

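The wrist view shows the bar's top face between the jaws, at about (409,262)–(409,335). The collar lines are at (375,288) and (443,271). Next I'll cast rays on those points.

```bash
cat >> h.py <<'E'
def rayw(c,u,v,z):
    K=np.array(c["camera_matrix"]);T=np.array(c["extrinsics"])
    x,y=(u-K[0,2]),(v-K[1,2]); r=np.hypot(x,y); th=r/K[0,0]
    d=np.array([x/r*np.sin(th),y/r*np.sin(th),np.cos(th)]); d=T[:3,:3]@d;o=T[:3,3]
    return o+d*(z-o[2])/d[2]
E
python3 - <<'E'
import cv2
a=cv2.imread('pics/w1.png')[140:225,220:310]
cv2.imwrite('pics/w1c.png',cv2.resize(a,None,fx=7,fy=7,interpolation=cv2.INTER_NEAREST))
E
```

```text
(no output)
```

View pics/w1c.png

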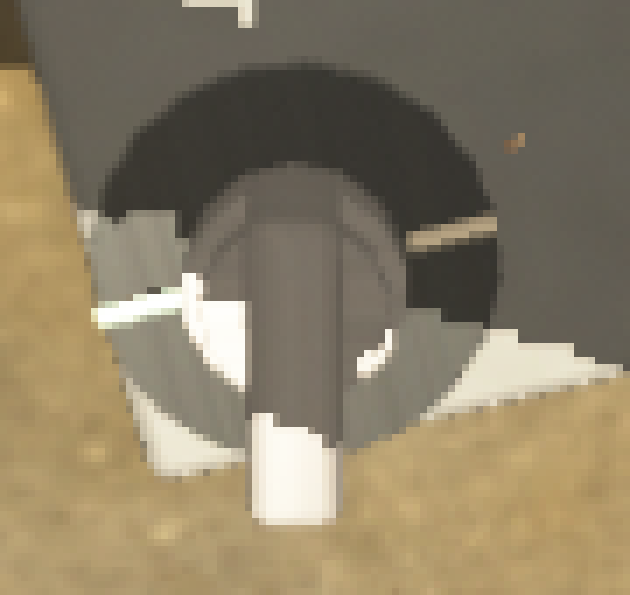

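Run:
```python
from h import *
c=dict(np.load('pics/w1.npz'))
P=lambda x,y,z: rayw(c,220+(x+.5)/7-.5,140+(y+.5)/7-.5,z)
ang=lambda v: np.degrees(np.arctan2(v[1],v[0]))
g=lambda *a: np.round(P(*a),1)
f1,f2=P(254,522,84),P(337,522,84); n1,n2=P(248,225,84),P(342,225,84)
print(f1,f2,n1,n2, np.linalg.norm(f1-f2),np.linalg.norm(n1-n2),np.linalg.norm(f1-n1))
print('bar',ang((n1+n2)-(f1+f2)),ang(n1-f1),ang(n2-f2),(f1+f2+n1+n2)/4)
for z in(32,36,40):
  l1,l2=P(95,318,z),P(496,223,z)
  print(z,'lines',l1,l2,ang(l2-l1),np.linalg.norm(l2-l1),(l1+l2)/2)
```

```text
[531.15942944 -75.1468492   84.        ] [541.50533312 -74.44196842  84.        ] [528.12247348 -37.02235995  84.        ] [539.28885198 -36.26556803  84.        ] 10.369888134508773 11.191994585985144 38.24525829162296
bar 93.93868917063949 94.55450303729455 93.32280172749864 [535.01902201 -55.7191864   84.        ]
32 lines [506.05435526 -66.16407074  32.        ] [563.59249567 -47.78392791  32.        ] 17.715705549623426 60.40254341865276 [534.82342546 -56.97399933  32.        ]
36 lines [506.38311924 -64.90756652  36.        ] [563.13307739 -46.7792028   36.        ] 17.71570554962342 59.575123342283135 [534.75809831 -55.84338466  36.        ]
40 lines [506.71188321 -63.6510623   40.        ] [562.67365911 -45.7744777   40.        ] 17.715705549623404 58.74770326591351 [534.69277116 -54.71277     40.        ]
```

step_arm:
  commands:
    - [[-0.001,-0.0008,0.03],[0,0,-0.0035],0.05]
    - [[-0.001,-0.0008,0.06],[0,0,-0.0035],0.05]
    - [[-0.001,-0.0008,0.085],[0,0,-0.0035],0.05]
    - [[-0.001,-0.0008,0.1],[0,0,-0.0035],0.05]
    - [[-0.001,-0.0008,0.112],[0,0,-0.0035],0.05]
    - [[-0.001,-0.0008,0.12],[0,0,-0.0035],0.05]
    - [[-0.001,-0.0008,0.124],[0,0,-0.0035],0.05]
    - [[-0.001,-0.0008,0.124],[0,0,-0.0035],0.05]
  grip_force: 40

```text
clock: 2.55
eef_pos: [536.2, -56.7, 76.5]
tool_rot: [180.0, -0.0, 3.9]
ft_force: [-0.0, 0.1, 0.1]
grip_width: 50.0
```

Run:
```python
from h import *
o=robot.observe();print({k:np.round(o[k],2) for k in ['clock','eef_pos','tool_rot','ft_force','torque','grip_width']})
c=shot("wrist","pics/w2.png")
a=cv2.imread('pics/w2.png');cv2.imwrite('pics/w2b.png',cv2.resize(a,(800,600),interpolation=cv2.INTER_CUBIC))
```

```text
{'clock': np.float64(2.55), 'eef_pos': array([536.15, -56.72,  76.45]), 'tool_rot': array([ 1.7999e+02, -1.0000e-02,  3.8800e+00]), 'ft_force': array([-0.03,  0.1 ,  0.14]), 'torque': array([ 0.04,  0.01, -0.03]), 'grip_width': np.float64(50.0)}
```

View pics/w2b.png

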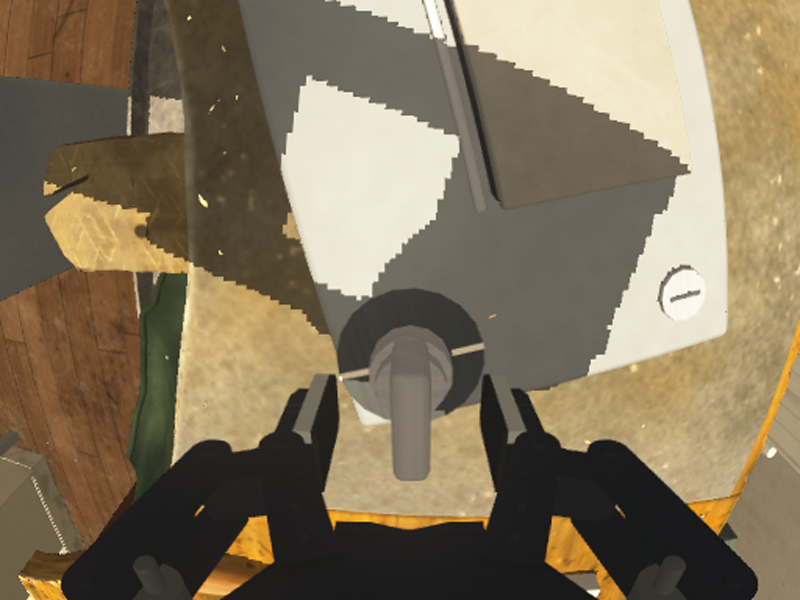

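The bar stands midway between the open pads: bar at columns 392–431, pads at 335 and 483. The collar lines are at (355,377) and (468,349). I'll close the gripper now.

step_arm:
  commands:
    - [[0,0,0],[0,0,0],0.03]
    - [[0,0,0],[0,0,0],0.02]
    - [[0,0,0],[0,0,0],0.014]
    - [[0,0,0],[0,0,0],0.008]
    - [[0,0,0],[0,0,0],0.008]
    - [[0,0,0],[0,0,0],0.008]
    - [[0,0,0],[0,0,0],0.008]
    - [[0,0,0],[0,0,0],0.008]
  grip_force: 40

```text
clock: 3.4
eef_pos: [536.5, -56.6, 76.8]
tool_rot: [180.0, -0.1, 3.9]
ft_force: [1.5, 0.5, 4.7]
grip_width: 11.4
```

Run:
```python
from h import *
o=robot.observe();print({k:np.round(o[k],2) for k in ['clock','eef_pos','tool_rot','ft_force','torque','grip_width']})
```

```text
{'clock': np.float64(3.4), 'eef_pos': array([536.49, -56.61,  76.78]), 'tool_rot': array([ 1.7998e+02, -7.0000e-02,  3.9000e+00]), 'ft_force': array([1.48, 0.48, 4.69]), 'torque': array([ 0.15, -0.19,  0.05]), 'grip_width': np.float64(11.36)}
```

step_arm:
  commands:
    - [[0,0,0],[0,0,0.03],0.008]
    - [[0,0,0],[0,0,0.08],0.008]
    - [[0,0,0],[0,0,0.14],0.008]
    - [[0,0,0],[0,0,0.2],0.008]
    - [[0,0,0],[0,0,0.27],0.008]
    - [[0,0,0],[0,0,0.34],0.008]
    - [[0,0,0],[0,0,0.41],0.008]
    - [[0,0,0],[0,0,0.48],0.008]
    - [[0,0,0],[0,0,0.55],0.008]
    - [[0,0,0],[0,0,0.62],0.008]
    - [[0,0,0],[0,0,0.69],0.008]
    - [[0,0,0],[0,0,0.76],0.008]
    - [[0,0,0],[0,0,0.83],0.008]
    - [[0,0,0],[0,0,0.9],0.008]
    - [[0,0,0],[0,0,0.97],0.008]
    - [[0,0,0],[0,0,1.03],0.008]
    - [[0,0,0],[0,0,1.08],0.008]
    - [[0,0,0],[0,0,1.12],0.008]
    - [[0,0,0],[0,0,1.15],0.008]
    - [[0,0,0],[0,0,1.15],0.008]

```text
clock: 5.4
eef_pos: [536.2, -56.3, 76.9]
tool_rot: [-180.0, 0.0, -62.1]
ft_force: [-1.4, 2.3, 7.7]
grip_width: 11.1
```

Run:
```python
from h import *
o=robot.observe();print({k:np.round(o[k],2) for k in ['clock','q','eef_pos','tool_rot','ft_force','torque','grip_width']})
c=shot("wrist","pics/w3.png")
a=cv2.imread('pics/w3.png');cv2.imwrite('pics/w3b.png',cv2.resize(a,(800,600),interpolation=cv2.INTER_CUBIC))
```

```text
{'clock': np.float64(5.4), 'q': array([-1.4390e+01,  1.2180e+01,  1.0813e+02,  3.0000e-02,  5.9680e+01,
        4.7640e+01]), 'eef_pos': array([536.17, -56.3 ,  76.88]), 'tool_rot': array([-1.7997e+02,  1.0000e-02, -6.2050e+01]), 'ft_force': array([-1.36,  2.35,  7.69]), 'torque': array([ 0.38,  0.14, -0.03]), 'grip_width': np.float64(11.13)}
```

View pics/w3b.png

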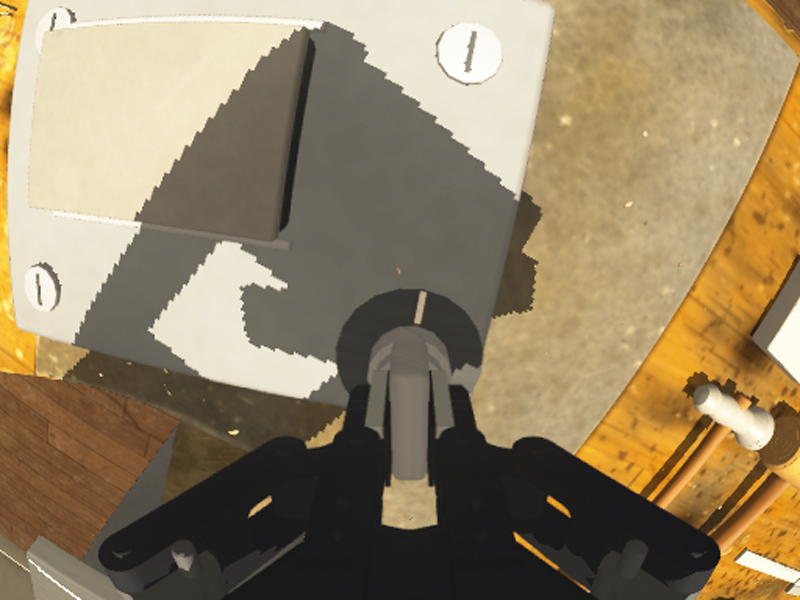

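The pads hold the bar. The near collar line runs (421,293)–(416,323), and caps show at (470,52) and (42,287). Using those caps, I'll check whether the stand has shifted.

Run:
```python
from h import *
c=dict(np.load('pics/w3.npz'))
P=lambda x,y,z: rayw(c,(x+.5)*.64-.5,(y+.5)*.64-.5,z)
ang=lambda v: np.degrees(np.arctan2(v[1],v[0]))
rf,lf=P(470,52,35),P(42,287,35)
th0=np.degrees(np.arctan2(180,-120))
print(rf,lf,np.linalg.norm(rf-lf),'stand yaw',ang(lf-rf)-th0)
a,b=P(421,293,36),P(416,323,36); print(a,b,ang(a-b), ang(a-[536.2,-56.3,36]))
m=(rf+lf)/2; y=np.radians(ang(lf-rf)-th0);print(m, m[:2]+Ro.from_euler('z',y).apply([-60,-90,0])[:2])
c=shot("top","pics/top3.png")
a=cv2.imread('pics/top3.png');cv2.imwrite('pics/top3b.png',cv2.resize(a[155:265,185:320],None,fx=5,fy=5,interpolation=cv2.INTER_CUBIC))
```

```text
[649.19272209 -19.82636395  35.        ] [481.84142012 113.76146629  35.        ] 214.13119030228128 stand yaw 17.711387692709877
[562.92360919 -46.48364626  36.        ] [551.46194308 -50.52277023  36.        ] 19.412603682288598 20.169742321500266
[565.51707111  46.96755117  35.        ] [535.74102491 -57.01988592]
```

View pics/top3b.png

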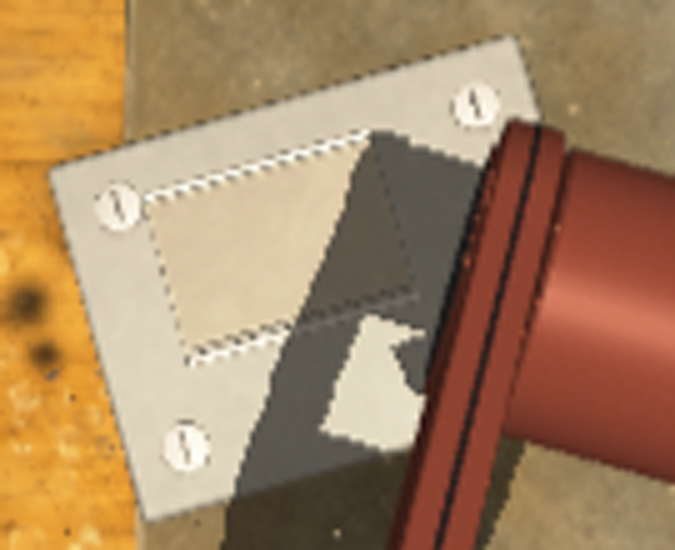

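The stand hasn't moved: its yaw is 17.7° and the plate corners are at the same pixels as before. That leaves about 10.2° to turn, and then I'll release.

step_arm:
  commands:
    - [[0,0,0],[0,0,0.03],0.008]
    - [[0,0,0],[0,0,0.07],0.008]
    - [[0,0,0],[0,0,0.11],0.008]
    - [[0,0,0],[0,0,0.145],0.008]
    - [[0,0,0],[0,0,0.17],0.008]
    - [[0,0,0],[0,0,0.18],0.008]
    - [[0,0,0],[0,0,0.18],0.008]
    - [[0,0,0],[0,0,0.18],0.008]
    - [[0,0,0],[0,0,0.18],0.008]

```text
clock: 6.4
eef_pos: [536.1, -56.2, 76.9]
tool_rot: [-180.0, 0.0, -72.3]
ft_force: [0.0, 1.5, 7.2]
grip_width: 11.2
```

step_arm:
  commands:
    - [[0,0,0],[0,0,0],0.02]
    - [[0,0,0],[0,0,0],0.03]
    - [[0,0,0],[0,0,0],0.04]
    - [[0,0,0],[0,0,0],0.045]
    - [[0,0,0],[0,0,0],0.045]
    - [[0,0,0],[0,0,0],0.045]
    - [[0,0,-0.01],[0,0,0],0.045]
    - [[0,0,-0.03],[0,0,0],0.045]
    - [[0,0,-0.06],[0,0,0],0.045]
    - [[0,0,-0.09],[0,0,0],0.045]
    - [[0,0,-0.12],[0,0,0],0.045]
    - [[0,0,-0.124],[0,0,0],0.045]
    - [[0,0,-0.124],[0,0,0],0.045]
    - [[0,0,-0.124],[0,0,0],0.045]

```text
clock: 7.8
eef_pos: [535.3, -56.4, 199.4]
tool_rot: [179.9, 0.0, -72.3]
ft_force: [0.4, -0.0, -1.0]
grip_width: 45.3
```

Run:
```python
from h import *
o=robot.observe();print({k:np.round(o[k],2) for k in ['clock','q','eef_pos','tool_rot','ft_force','torque','grip_width']})
c=shot("wrist","pics/w4.png")
a=cv2.imread('pics/w4.png');cv2.imwrite('pics/w4b.png',cv2.resize(a[120:240,200:330],None,fx=5,fy=5,interpolation=cv2.INTER_NEAREST))
```

```text
{'clock': np.float64(7.8), 'q': array([-14.41,   3.27, 103.45,  -0.  ,  73.37,  57.9 ]), 'eef_pos': array([535.28, -56.37, 199.42]), 'tool_rot': array([ 1.7993e+02,  4.0000e-02, -7.2300e+01]), 'ft_force': array([ 0.39, -0.04, -0.99]), 'torque': array([ 0.02, -0.05,  0.02]), 'grip_width': np.float64(45.34)}
```

View pics/w4b.png

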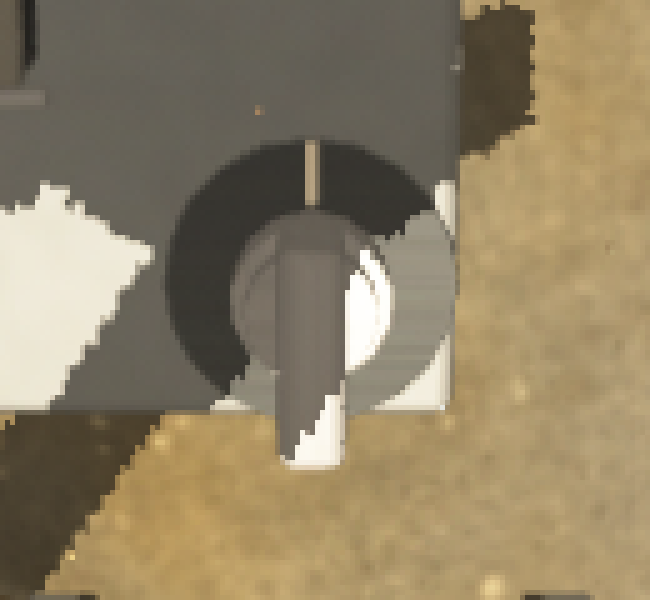

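The bar (columns 277–345) now lies along the far index line at column 312. I'll move aside to check from the top camera.

step_arm:
  commands:
    - [[0.03,0,-0.03],[0,0,0],0.045]
    - [[0.07,0,-0.05],[0,0,0],0.045]
    - [[0.11,0,-0.05],[0,0,0],0.045]
    - [[0.15,0,-0.05],[0,0,0],0.045]
    - [[0.19,0,-0.05],[0,0,0],0.045]
    - [[0.22,0,-0.05],[0,0,0],0.045]
    - [[0.24,0,-0.05],[0,0,0],0.045]
    - [[0.25,0,-0.05],[0,0,0],0.045]
    - [[0.25,0,-0.05],[0,0,0],0.045]

```text
clock: 8.75
eef_pos: [611.4, -295.4, 248.4]
tool_rot: [179.9, 0.1, -72.4]
ft_force: [0.1, -0.3, 0.6]
grip_width: 44.7
```

Run:
```python
from h import *
c=dict(np.load('pics/w4.npz'))
P=lambda x,y,z: rayw(c,200+(x+.5)/5-.5,120+(y+.5)/5-.5,z)
ang=lambda v: np.degrees(np.arctan2(v[1],v[0]))
f1,f2=P(282,467,84),P(341,467,84); n1,n2=P(277,250,84),P(345,250,84)
print('bar',ang((n1+n2)-(f1+f2)),(f1+f2+n1+n2)/4,np.linalg.norm(f1+f2-n1-n2)/2)
a,b=P(312,142,36),P(312,205,36);print('line',ang(a-b),a,ang(a[:2]-(f1+f2+n1+n2)[:2]/4))
e1,e2=P(460,130,30),P(446,405,30)
print(robot.observe()['eef_pos'])
c=shot("top","pics/top5.png");c2=shot("scene","pics/scene5.png")
a=cv2.imread('pics/top5.png');b=cv2.imread('pics/top0.png')
x=[cv2.resize(i[155:265,185:320],None,fx=3,fy=3,interpolation=cv2.INTER_CUBIC) for i in(b,a)]
s=cv2.resize(cv2.imread('pics/scene5.png')[155:275,195:330],None,fx=3,fy=3,interpolation=cv2.INTER_CUBIC)
cv2.imwrite('pics/cmp5.png',np.hstack([x[1],s[:330,:395]]))
```

```text
bar 17.855228804037218 [535.51387693 -56.07960633  84.        ] 39.00080630477925
line 17.733130954305846 [563.34203827 -47.3199614   36.        ] 17.47276511519701
[ 611.37836253 -295.37101588  248.40607772]
```

View pics/cmp5.png

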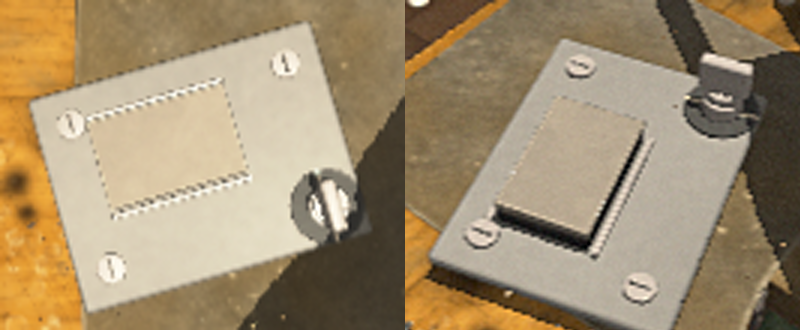

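The top view shows the bar lying along the index lines, and the plate outline is unchanged. The measured bar yaw is 17.9° and the line yaw is 17.7°. I'm handing the job in.

Run:
```python
from h import *
print(robot.sign_off())
```

```text
the job is handed in; nothing more can be done
None
```

I turned the wing screw clockwise by about 76°, let go, moved the arm about 250 mm aside and handed the job in at about 9 s of the 32 s allowed.

- **Alignment:** after release, the wrist camera put the bar at 17.9° and the near index line at 17.7°. That is within about 0.3° of the 1.5 rad setting.
- **Stand:** its yaw was 17.7° during the turn, against about 17.8° at the start. In the top view after release its outline looks unchanged, though I compared that one only by eye.
- **Forces:** the highest wrist force I read was about 8 N. The gripper was clear of everything at hand-in.
- **Not checked directly:** I did not measure the feet on the bench. That all four press rests on the bar lying on the lines.
- **Disagreement:** the top and wrist cameras differed by about 2 mm on the position of the screw's axis, which is within the calibration. I gripped midway between the two.

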